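# Hang the meat mallet in the ring rack

## Task

Take the wooden meat mallet out of the blue holder and hang it in the rack: find the hole in the white ring plate, feeling for it gently, and lower the mallet handle-first through it until its head sits fully home on the plate, then let go. Never bear down hard on the rack (stay below about 20 N) and do not let the mallet fall through the ring: keep hold of it until it is home, and leave the jar, the pot and the wooden spoon where they are.

Things in the scene. Friction and masses are not known exactly. Their poses are not given: they have to be found in the camera images.
- mallet_head (a point): Centre of the head of the meat mallet (about 260 g, wood with aluminium end faces), a block 70 long (own x) x 40 wide (own y) x 42 mm high; own z points up, from handle to head. Grip it across the 40 mm. Its flat underside is 21 mm below this point. At the start the mallet stands upright, handle down, in the middle well of the blue holder.
- mallet_end (a point): Centre of the flat lower end of the mallet's round straight handle, 131 mm below the head centre, same axes. The handle is 20 mm in diameter, 110 mm long; its end's edge is broken by only 1.5 mm.
- caddy: Blue plastic holder, fixed to the counter; origin in the middle of its underside. Middle well 28 x 28 mm inside, rim 78 mm high, floor 4 mm; at own +x and -x an empty bin, rim 60 mm high; 116 mm (own x) x 50 mm (own y) overall. The mallet must rise 75 mm to come clear.
- rack: Brown wooden rack, fixed to the counter, 170 mm (own x) x 110 mm (own y); origin in the middle of its underside, z up. Two cheeks 138 mm high along own x carry plastic runners, on which the white ring plate lies on soft rubber strips (gives 1 mm per 3 N, 6 mm at most). Free space for the handle below it. With the mallet home its head centre is about 160 mm above this origin. Mallet and rack must never press on each other with over 20 N.
- rack_top (a point): Point 140 mm above the rack's origin, level with the flat top of the ring plate (130 own x, 84 own y, 8 mm thick). The plate's middle has a round through hole, 23 mm diameter, 1 mm lead-in. The plate sits stiffly (60 N) where it was left on the runners: the hole is at own y = 0 but anywhere within 18 mm of this point along own x, not measured: slide the handle end lightly along x to feel it.
- jar: Glass jar with clamp lid, 84 mm diameter, 112 mm high, origin in the middle of its underside; leave alone.
- pot: Empty aluminium pot, 160 mm diameter, 80 mm high, two black handles, origin in the middle of its underside; leave alone.
- spoon: Wooden spoon, 180 mm long, lying flat on the counter along its own x; leave alone.
Not all that is in view belongs to the job. What is shaped like the part that bears mallet_head but green, red or turquoise is not meant.

How it is judged:
On the way, in this order (a step that is already met when the one before it is completed fails the run):
1. the mallet is lifted clear of the blue holder (height (world z) of mallet_head above 0.22 m), for 0.1 s.
2. the handle is in the ring, at least 20 mm deep, mallet upright (x of mallet_head in the frame of rack between -0.026 and 0.026 m and y of mallet_head in the frame of rack between -0.007 and 0.007 m and z of mallet_head in the frame of rack below 0.251 m and angle between mallet_head's own z axis and vertical below 0.2 rad), for 0.05 s.
At the end, for the whole second after the job is handed in: The mallet hangs in the ring: head centre within 26 mm along and 7 mm across of the rack's middle and 155 to 164.5 mm above the rack's underside (head on the plate, within 3.5 mm), upright within 0.06 rad, released and at rest (x of mallet_head in the frame of rack between -0.026 and 0.026 m and y of mallet_head in the frame of rack between -0.007 and 0.007 m and z of mallet_head in the frame of rack between 0.155 and 0.1645 m and angle between mallet_head's own z axis and vertical below 0.06 rad and linear speed of mallet below 0.02 m/s); the robot touches nothing.
It fails at once if mallet and rack press on each other with more than 20 N (contact force between mallet and rack above 20 N).
It fails at once if the mallet falls (faster than 0.4 m/s) while its handle is in the ring (x of mallet_head in the frame of rack between -0.026 and 0.026 m and y of mallet_head in the frame of rack between -0.007 and 0.007 m and z of mallet_head in the frame of rack below 0.245 m and linear speed of mallet above 0.4 m/s).
It fails at once if the jar, pot or spoon is moved by more than 20 mm (distance of any of jar, pot, spoon from where it was at the start of the episode above 0.02 m).
It also fails if it takes over 59 s, if anything falls off the work surface, if the arm or the gripper's body presses on something with over 40 N, if the wrist force passes 120 N, or if a joint passes its speed limit or range.

## Robot

A 6-joint arm with a two-finger parallel gripper is mounted at the origin on the work surface. World frame = base frame: x ahead of the robot, y to its left, z up, the work surface at z = 0. Lengths are in m, angles in rad, forces in N, time in s.
With the tool pointing down it reaches from about 0.2 to 0.875 m from the base axis. Payload 3.4 kg.
Tool frame: the origin (TCP) lies between the finger pads; the fingertips stand 25 mm ahead of it and the grasp point (between the pads) lies 6 mm ahead of it (r.nose_length is the z of the fingertips in the tool frame, in m); z points along the fingers, x is the direction in which the jaws open and shut, and the axes are right-handed (so a half turn about z gives the same grasp; the last joint's range is limited). The gripper opens to 94 mm and grips with 3 to 60 N. Pads are 16 mm wide; open, the fingers measure 119 mm over their backs; the gripper's body (75 mm by 177 mm) begins 78 mm behind the grasp point.
Start: joints at [-1.458, 0.276, 1.505, -0, 1.361, -0.121], TCP at [0.133, -0.559, 0.23] pointing down, gripper open.
Joint ranges: [-2.89, 2.89], [-0.75, 2.08], [0.22, 2.7], [-1.18, 4.32], [0.11, 2.71], [-2.7, 2.7]. Speed limits (rad/s): [2.57, 2.57, 3.14, 3.14, 3.14, 3.14].

## Interface

Orientations are given as a unit quaternion [w, x, y, z].
In Python, from plant import r, gripper_to, inverse_kinematics, vision, models, telemetry gives the robot as it stands. Calls block until the motion is done:
- r.move_to(position, orientation): joint-space move of the TCP to a pose.
- r.move_l(position, rot=None, vel=0.15, guard=None): straight line of the TCP; rot=None keeps the orientation; vel is the mean speed in m/s. With guard (N) it stops when the force on the tool has changed by that much, and returns True; else False.
- r.movej(angles): joint-space move.
- gripper_to(opening, f_grip=None): finger opening in m; f_grip is the grip in N (None keeps the last); returns when the fingers have stopped.
- r.hold(seconds).
- inverse_kinematics(position, orientation): joint angles nearest the present ones, or None.
- vision.snapshot(name): name is "scene" or "top" or "wrist"; returns the picture (480x640x3 uint8, red, green, blue); there is no depth.
- vision.get_calibration(name): a dict with "fx", "fy", "cx", "cy" (pixels), "position" and "orientation" of the camera in the world. Camera axes: x right, y down, z forward; pixel columns grow to the right and rows downward; lengths in m; the calibration is good to about 2 mm. The wrist camera is an equidistant fisheye: a pixel r from the principal point sees the ray r / f radians off the axis. A picture is of the moment at which its call begins: read the wrist's pose just before it. get_calibration takes no time and is no camera call; for the wrist camera it gives the pose at the moment of the call.
A pose or a line that the arm cannot do raises r.PlanningError and nothing moves.
- r.sign_off(): hands the job in, once; it reports no verdict.
Trained networks look in the newest picture that a camera, given by its name, has taken for a name from the list of things; names that differ only in an ending like _2 or _b are one class to them, and where a whole thing is asked for, a point or a joint stands for the part that bears it (a point fixed in the world has none). Each returns a list of dicts, best first, with "score" (0 to 1); they miss things now and then, are a little off and sometimes report something else, mostly with a low value. They report only what shows in the picture. A call takes as long as a camera call. They do not tell look-alikes from the thing itself.
- models.boxes_of(thing, camera): "at" ([x, y, z] in m, in world coordinates, good to about 4 mm: the middle of the surface that is visible of it).
- models.regions_of(thing, camera): "pixels" (480x640 bool, what is visible of it).
- models.mark_of(thing, camera): "at" ([x, y, z] in m, in world coordinates, good to about 4 mm: a listed point, or the origin of a listed thing).
Readings, each from a call of its own:
- telemetry.current_t(): time.
- telemetry.current_joints(): joint angles.
- telemetry.current_dq(): joint speeds.
- telemetry.current_joint_efforts(): joint torques, N m.
- telemetry.current_ee_pos(): TCP position.
- telemetry.current_tool_rot(): TCP orientation.
- telemetry.current_wrist_force(): force on the tool from outside, world axes, zero at the start.
- telemetry.current_torque(): the same for the moment, N m.
- telemetry.current_opening(): finger opening in m.
Only numpy, scipy, OpenCV 4.12 (cv2) and the standard library are available. Lean on these libraries where they do the work, as an engineer would, in place of code of your own. Each camera call takes 0.05 s, during which the arm holds its last target. There are 200 camera calls.

## Working session

There is one attempt and no reset: what is moved stays moved. The work goes in short steps, each a Python script; the robot and the scene stay as the last script left them, time stands still between calls to the robot, and variables do not carry over. Pictures are saved under pics/ and viewed, on a budget of 10 in all, crops included, one or two more only if the job needs it, and the job is handed in when it is done.

```bash
ls; mkdir -p pics; python3 - <<'E'
from plant import r, gripper_to, inverse_kinematics, vision, models, telemetry
import cv2,numpy as np
ims=[]
for c in ["scene","top"]:
    im=vision.snapshot(c); cv2.imwrite(f"pics/{c}0.png",im[:,:,::-1])
    for n in ["mallet_head","mallet_end","caddy","rack","rack_top","jar","pot","spoon"]:
        print(c,n,[(np.round(d["at"],3).tolist(),round(d["score"],2)) for d in models.mark_of(n,c)][:4])
    k=vision.get_calibration(c);print({a:np.round(b,3) for a,b in k.items()})
print(telemetry.current_t(),telemetry.current_tool_rot(),r.nose_length)
E
```

```text
pics
scene mallet_head [([0.543, -0.183, 0.135], 0.82), ([0.635, -0.271, 0.133], 0.72), ([0.4, -0.16, 0.132], 0.66), ([0.52, -0.31, 0.13], 0.56)]
scene mallet_end [([0.518, -0.314, 0.001], 0.96), ([0.397, -0.163, 0.001], 0.75), ([0.628, -0.27, 0.003], 0.73)]
scene caddy [([0.542, -0.183, -0.0], 0.87)]
scene rack [([0.477, 0.207, -0.001], 0.75)]
scene rack_top [([0.471, 0.207, 0.14], 0.61)]
scene jar []
scene pot [([0.769, 0.006, -0.001], 0.74)]
scene spoon [([0.564, -0.01, -0.002], 0.74), ([0.409, -0.018, 0.001], 0.7), ([0.544, -0.186, -0.003], 0.18)]
{'fx': np.float64(615.919), 'fy': np.float64(615.919), 'cx': np.float64(311.343), 'cy': np.float64(230.462), 'position': array([ 1.392, -0.113,  0.693]), 'orientation': array([-0.334,  0.655,  0.603, -0.311])}
top mallet_head [([0.541, -0.183, 0.138], 0.96), ([0.398, -0.162, 0.132], 0.77), ([0.629, -0.268, 0.133], 0.73)]
top mallet_end [([0.396, -0.165, -0.001], 0.89), ([0.518, -0.306, -0.002], 0.82), ([0.546, -0.186, 0.001], 0.76), ([0.627, -0.266, -0.0], 0.58)]
top caddy [([0.542, -0.184, -0.001], 0.96)]
top rack [([0.476, 0.206, -0.002], 0.64)]
top rack_top [([0.473, 0.2, 0.136], 0.97), ([0.474, 0.207, -0.003], 0.47)]
top jar []
top pot [([0.776, 0.009, 0.002], 0.6)]
top spoon [([0.563, -0.011, -0.002], 0.73), ([0.543, -0.186, 0.001], 0.3)]
{'fx': np.float64(479.301), 'fy': np.float64(479.301), 'cx': np.float64(321.646), 'cy': np.float64(242.964), 'position': array([ 0.476, -0.014,  0.857]), 'orientation': array([-0.03 ,  0.71 , -0.702,  0.054])}
0.9 [ 5.76873102e-05  7.84755533e-01 -6.19805412e-01  4.84563306e-05] 0.025
```

View pics/scene0.png

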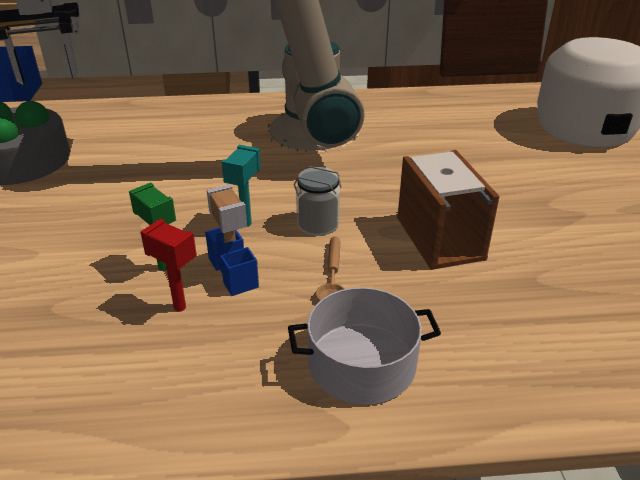

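View pics/top0.png

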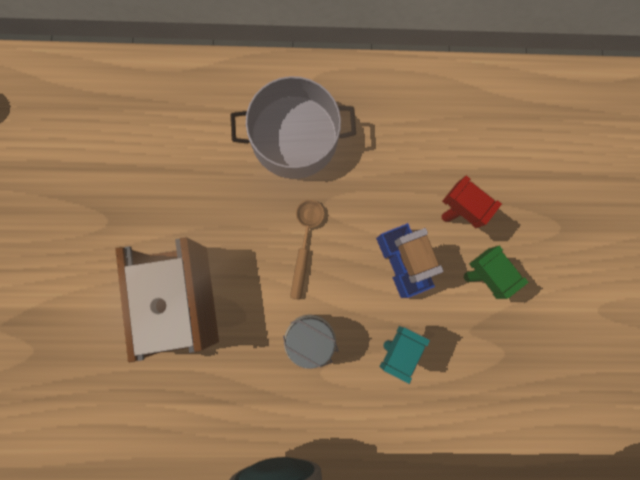

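The scene view shows the wooden mallet at about (228,208) in the blue caddy, the ring plate at (447,172), and the jar, spoon and pot between them. In the top view the mallet head is at (418,256) and the hole at about (158,306). The decoys are green, red and turquoise. Next I'll look from close up with the wrist camera.

```bash
cat > h.py <<'E'
from plant import r, gripper_to, inverse_kinematics, vision, models, telemetry
import cv2,numpy as np
from scipy.spatial.transform import Rotation as R
def rot(q): return R.from_quat([q[1],q[2],q[3],q[0]])
def px2plane(k,uv,z,fish=False):
    uv=np.atleast_2d(uv).astype(float)
    d=(uv-[k["cx"],k["cy"]])/[k["fx"],k["fy"]]
    if fish:
        t=np.linalg.norm(d,axis=1,keepdims=True); ray=np.hstack([d*np.sinc(t/np.pi),np.cos(t)])
    else: ray=np.hstack([d,np.ones((len(d),1))])
    w=rot(k["orientation"]).apply(ray); p=np.array(k["position"])
    return p+w*((z-p[2])/w[:,2:])
def plane2px(k,P):   # fisheye
    c=rot(k["orientation"]).inv().apply(np.atleast_2d(P)-np.array(k["position"]))
    n=np.linalg.norm(c[:,:2],axis=1,keepdims=True)
    return c[:,:2]/n*np.arctan2(n[:,0],c[:,2])[:,None]*[k["fx"],k["fy"]]+[k["cx"],k["cy"]]
def down(yaw):  # tool z down, tool x at yaw in world
    x=np.array([np.cos(yaw),np.sin(yaw),0]);z=np.array([0,0,-1.]);y=np.cross(z,x)
    q=R.from_matrix(np.c_[x,y,z]).as_quat(); return np.r_[q[3],q[:3]]
E
python3 - <<'E'
from h import *
k=vision.get_calibration("top")
print(px2plane(k,[[410,235],[427,277]],.156), px2plane(k,[[158,306],[127,262],[183,256],[135,354],[191,346]],.14))
a,b=px2plane(k,[[410,235],[427,277]],.156)[:,:2]; yaw=np.arctan2(*(b-a)[::-1]); print("head yaw",yaw)
best=None
for s in (np.pi/2,-np.pi/2):
    for z in (.32,):
        j=inverse_kinematics([.542,-.183,z],down(yaw+s)); print(s,j)
        if j is not None and (best is None or abs(j[5])<abs(best[1][5])): best=(s,j)
r.movej(best[1])
k=vision.get_calibration("wrist"); im=vision.snapshot("wrist"); cv2.imwrite("pics/w1.png",im[:,:,::-1]); print(k, telemetry.current_ee_pos())
E
```

```text
[[ 0.57341087 -0.16888842  0.156     ]
 [ 0.51133108 -0.19327403  0.156     ]] [[0.46553307 0.20120629 0.14      ]
 [0.52967404 0.24968522 0.14      ]
 [0.53955106 0.16800436 0.14      ]
 [0.39638137 0.23079887 0.14      ]
 [0.40818871 0.15088211 0.14      ]]
head yaw -2.7672992383477184
1.5707963267948966 [-4.47235523e-01  2.35983628e-01  1.34268415e+00 -4.44089210e-16
  1.56292487e+00  7.49267389e-01]
-1.5707963267948966 [-4.47235523e-01  2.35983628e-01  1.34268415e+00 -4.44089210e-16
  1.56292487e+00 -2.39232527e+00]
{'fx': 371.64829954431775, 'fy': 371.64829954431775, 'cx': 322.0144450463992, 'cy': 240.11399351912075, 'position': array([ 0.60286004, -0.15953307,  0.47356093]), 'orientation': array([ 0.09498606,  0.82080274, -0.55951061, -0.06487207])} [ 0.54159717 -0.18399492  0.31974355]
```

View pics/w1.png

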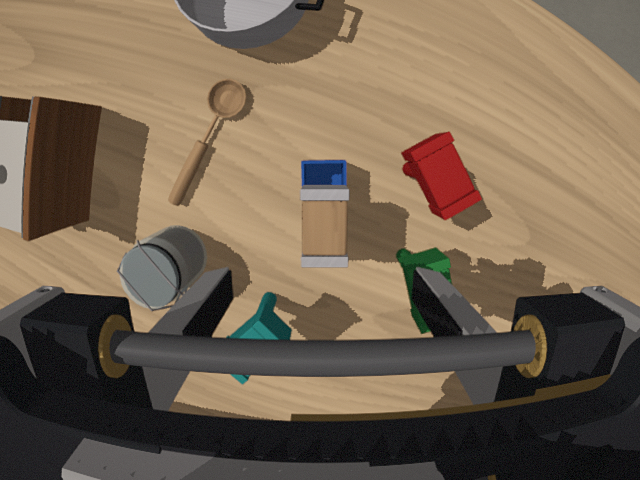

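```bash
python3 - <<'E'
from h import *
k=vision.get_calibration("wrist")
c=np.array([.542,-.183]); yaw=-2.767; 
u=np.array([np.cos(yaw),np.sin(yaw)]); v=np.array([-u[1],u[0]])
for z in (.156,.114):
    for a,b in((1,1),(1,-1),(-1,1),(-1,-1)):
        print(z,a,b,plane2px(k,np.r_[c+a*.035*u+b*.02*v,z])[0].round(1))
print(px2plane(k,[[303,266.5],[347.5,266.5],[325,266.5],[325,228]],.156,True).round(4))
im=cv2.imread("pics/w1.png")
cv2.imwrite("pics/w1c.png",cv2.resize(im[140:290,250:400],None,fx=4,fy=4,interpolation=cv2.INTER_NEAREST))
E
```

```text
0.156 1 1 [343.9 268. ]
0.156 1 -1 [299.3 268. ]
0.156 -1 1 [344.9 189.7]
0.156 -1 -1 [298.2 189.8]
0.114 1 1 [341.6 255.4]
0.114 1 -1 [301.8 255.4]
0.114 -1 1 [342.3 185.6]
0.114 -1 -1 [301.  185.6]
[[ 0.5046 -0.1798  0.156 ]
 [ 0.5192 -0.2169  0.156 ]
 [ 0.5119 -0.1981  0.156 ]
 [ 0.5445 -0.1852  0.156 ]]
```

View pics/w1c.png

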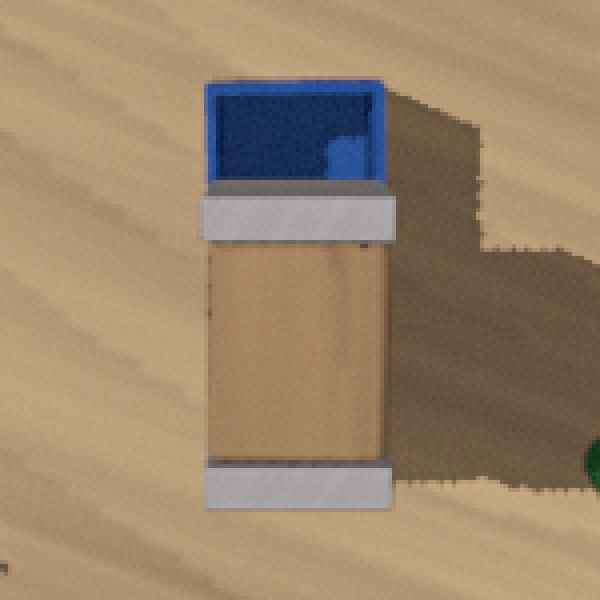

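The crop gives the head's top-face corners at about (300.5,189), (349,189), (301.3,267) and (347.8,267). Now a close look at the hole with the gripper empty, then the grasp.

```bash
python3 - <<'E'
from h import *
k=vision.get_calibration("wrist")
C=px2plane(k,np.array([[300.5,189],[349,189],[301.3,267.2],[347.8,267.3]])-.5,.156,True)[:,:2]
print(C.round(4)); m=C.mean(0); d=(C[2]+C[3]-C[0]-C[1]); print("mallet",m,np.arctan2(d[1],d[0]),np.linalg.norm(d)/2,np.linalg.norm(C[0]-C[1]))
ty=.135-np.pi/2
r.move_to([.400,.192,.23],down(ty))
k=vision.get_calibration("wrist"); im=vision.snapshot("wrist"); cv2.imwrite("pics/w2.png",im[:,:,::-1])
np.save("k2.npy",np.r_[k["fx"],k["fy"],k["cx"],k["cy"],k["position"],k["orientation"]])
print(plane2px(k,[.4655,.2012,.14]),plane2px(k,[.5,.2012,.14]))
print(telemetry.current_ee_pos(),telemetry.current_t())
for n in ("rack","rack_top"): print([(np.round(d["at"],4),d["score"]) for d in models.mark_of(n,"wrist")])
E
```

```text
[[ 0.5688 -0.1526]
 [ 0.584  -0.1913]
 [ 0.5037 -0.178 ]
 [ 0.5189 -0.2168]]
mallet [ 0.54386026 -0.18468524] -2.768962133135331 0.06990706473521645 0.04154107358519403
[[321.34324683 155.41586839]] [[328.52088945 103.73783124]]
[0.40095629 0.19148037 0.2302689 ] 4.5417
[(array([ 0.4747,  0.2033, -0.0023]), 0.62)]
[(array([0.4758, 0.2008, 0.1392]), 0.82)]
```

View pics/w2.png

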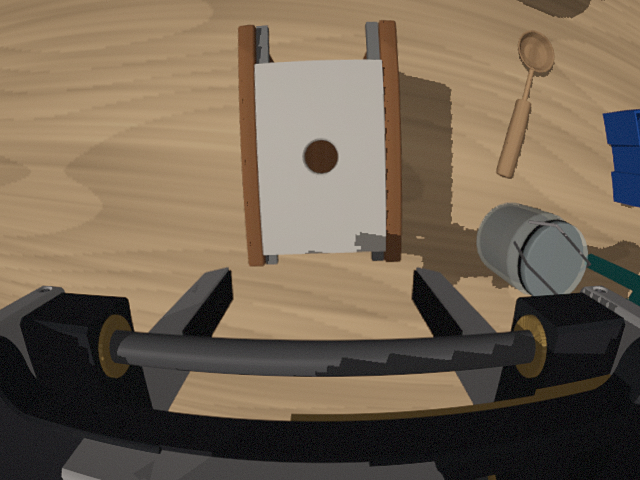

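```bash
python3 - <<'E'
from h import *
a=np.load("k2.npy"); k=dict(fx=a[0],fy=a[1],cx=a[2],cy=a[3],position=a[4:7],orientation=a[7:])
im=cv2.imread("pics/w2.png").astype(int); g=im.max(2)
sub=g[125:190,290:352]<110
n,l,s,c=cv2.connectedComponentsWithStats(sub.astype(np.uint8)); i=1+np.argmax(s[1:,4]); uv=c[i]+[290,125]; print(uv,s[i])
hole=px2plane(k,uv,.138,True)[0]; print("hole",hole)
# plate edges for yaw
q=px2plane(k,[[255.5,66],[259.5,250],[382,62],[385.5,230]],.14,True)[:,:2]
y=[np.arctan2(*(q[i]-q[i+1])[::-1]) for i in (0,2)]; print("rack yaw",y)
np.save("hole.npy",np.r_[hole[:2],np.mean(y)])
ty=-2.769+np.pi/2; m=[.5439,-.1847]
r.move_to([*m,.30],down(ty)); r.move_l([*m,.20],vel=.15)
r.move_l([*m,.147],vel=.06,guard=6)
print(telemetry.current_ee_pos()); gripper_to(.03,40); print(telemetry.current_opening())
f0=telemetry.current_wrist_force()
r.move_l([*m,.17],vel=.05); r.hold(.2); print(f0,telemetry.current_wrist_force(),telemetry.current_opening())
r.move_l([*m,.35],vel=.2); r.hold(.3); print(telemetry.current_wrist_force(),telemetry.current_torque(),telemetry.current_t())
im=vision.snapshot("scene")
cv2.imwrite("pics/s3.png",im[:,:,::-1])
E
```

```text
[320.40676118 156.2257361 ] [ 14  15  34  34 917]
hole [0.46488313 0.20174053 0.138     ]
rack yaw [np.float64(0.14322201216175506), np.float64(0.1663177201088166)]
[ 0.54421979 -0.18484039  0.14737912]
0.03970182803126335
[-0.61912047  0.25164923  0.2945945 ] [ 0.35931593  0.37661996 -2.13591791] 0.03964441726091942
[ 0.20029359  0.41245425 -2.90127066] [0.00060348 0.03956194 0.02033696] 11.0417
```

View pics/s3.png

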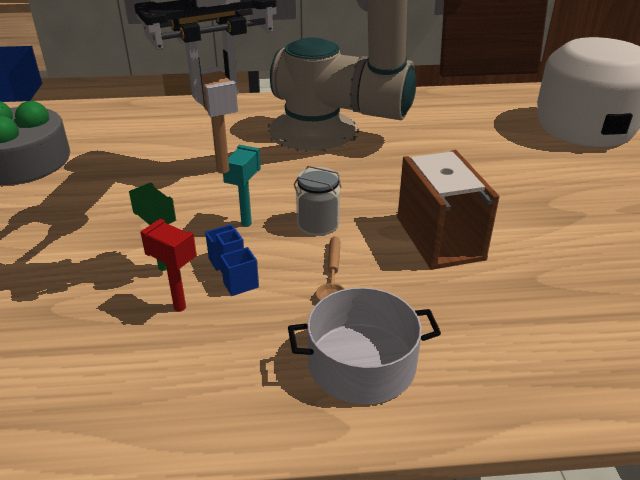

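The picture shows the mallet lifted clear at about (218,125), upright, with the holder empty. Next: carry it above the hole and probe down gently.

```bash
python3 - <<'E'
from h import *
hx,hy,yw=np.load("hole.npy"); q=down(yw-np.pi/2)
r.move_l([.47,.0,.38],rot=q,vel=.25); r.move_l([hx,hy,.35],vel=.2); r.hold(.3)
for c in ("scene","top","wrist"):
    im=vision.snapshot(c); cv2.imwrite(f"pics/p4{c}.png",im[:,:,::-1])
    print(c,[(n,[(np.round(d["at"],4).tolist(),round(d["score"],2)) for d in models.mark_of(n,c) if d["at"][1]>.1]) for n in ("mallet_head","mallet_end")])
r.move_l([hx,hy,.295],vel=.06)
r.hold(.3); f0=telemetry.current_wrist_force()
t=r.move_l([hx,hy,.262],vel=.02,guard=2.5)
print(t,telemetry.current_ee_pos(),telemetry.current_wrist_force()-f0,telemetry.current_torque(),telemetry.current_t())
np.save("f0.npy",f0)
im=vision.snapshot("scene"); cv2.imwrite("pics/p5.png",cv2.resize(im[60:280,340:560,::-1],None,fx=2.7,fy=2.7))
E
```

```text
scene [('mallet_head', [([0.4644, 0.2025, 0.3379], 0.95)]), ('mallet_end', [([0.4662, 0.2005, 0.2025], 0.61)])]
top [('mallet_head', []), ('mallet_end', [])]
wrist [('mallet_head', [([0.4663, 0.2003, 0.3377], 0.88)]), ('mallet_end', [])]
False [0.46495856 0.20175566 0.2621033 ] [ 0.17876323 -0.08980517 -0.1199258 ] [ 0.0095821  -0.02149488 -0.0428641 ] 17.1333
```

View pics/p5.png

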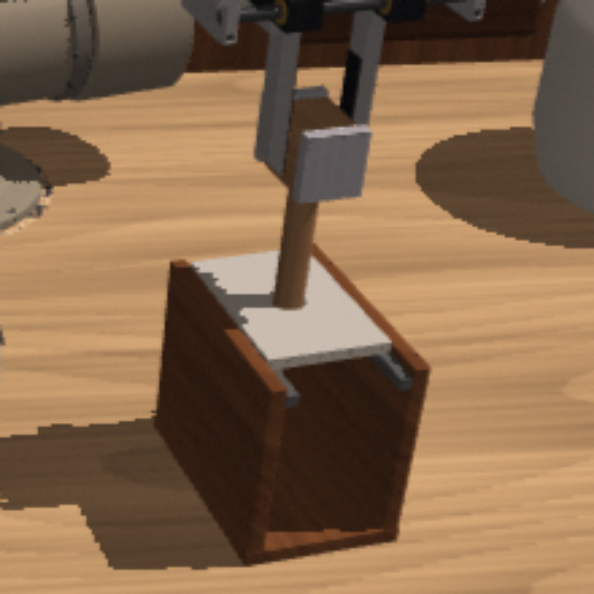

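The handle is in the hole: its end has passed through the plate and there's no contact force. I'll keep lowering under guard.

```bash
python3 - <<'E'
from h import *
hx,hy,yw=np.load("hole.npy"); f0=np.load("f0.npy")
for z in (.235,.205,.182,.164):
    t=r.move_l([hx,hy,z],vel=.03 if z>.17 else .01,guard=3.5)
    print(t,telemetry.current_ee_pos().round(4),(telemetry.current_wrist_force()-f0).round(2),telemetry.current_torque().round(3),round(telemetry.current_t(),1))
    if t: break
im=vision.snapshot("scene"); cv2.imwrite("pics/p6.png",cv2.resize(im[60:280,340:560,::-1],None,fx=2.7,fy=2.7))
print([(np.round(d["at"],4).tolist(),round(d["score"],2)) for d in models.mark_of("mallet_head","scene")])
E
```

```text
False [0.465  0.2018 0.2352] [ 0.48 -0.54 -0.19] [-0.009  0.055 -0.002] 18.2
False [0.4651 0.2018 0.2052] [-0.34 -0.21 -0.57] [-0.001  0.073 -0.07 ] 19.4
False [0.4651 0.2018 0.1821] [ 0.18 -0.21 -0.59] [0.013 0.038 0.062] 20.3
True [0.4648 0.2017 0.171 ] [0.48 0.78 4.93] [ 0.04  -0.084 -0.013] 21.4
[([0.6344, -0.2704, 0.1294], 0.9), ([0.3986, -0.1628, 0.1281], 0.88), ([0.5202, -0.3084, 0.1307], 0.76)]
```

View pics/p6.png

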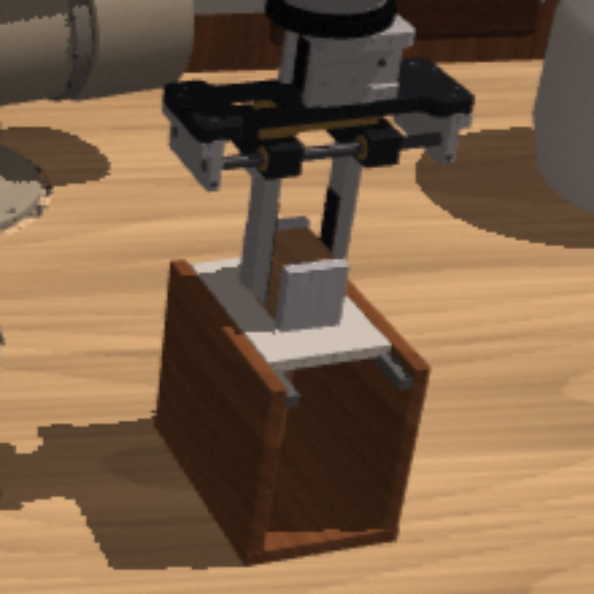

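The head sits flat on the plate with 4.9 N at contact, at the expected height. Release, retreat and check.

```bash
python3 - <<'E'
from h import *
p=telemetry.current_ee_pos(); hx,hy,yw=np.load("hole.npy")
gripper_to(.058); r.hold(.3)
r.move_l([p[0],p[1],.26],vel=.06)
u=np.array([np.cos(yw),np.sin(yw)]); r.move_l([p[0]-.09*u[0],p[1]-.09*u[1],.32],vel=.15); r.hold(.3)
for c in ("scene","wrist"):
    im=vision.snapshot(c)
    print(c,[(np.round(d["at"],4).tolist(),round(d["score"],2)) for d in models.mark_of("mallet_head",c) if d["at"][1]>.1],[np.round(d["at"],4) for d in models.mark_of("rack",c)])
    crop=im[60:280,340:560] if c=="scene" else im[40:290,200:450]
    cv2.imwrite(f"pics/p7{c}.png",cv2.resize(crop[:,:,::-1],(400,400)))
a=np.hstack([cv2.imread(f"pics/p7{c}.png") for c in("scene","wrist")]); cv2.imwrite("pics/p7.png",a)
print(telemetry.current_t(),telemetry.current_wrist_force())
E
```

```text
scene [([0.4661, 0.2044, 0.1619], 0.88)] [array([ 0.4763,  0.2041, -0.0032])]
wrist [([0.4652, 0.2005, 0.1565], 0.66)] [array([ 0.5454, -0.1883, -0.0006])]
25.4333 [ 0.35978903 -0.03043566 -0.03691196]
```

View pics/p7.png

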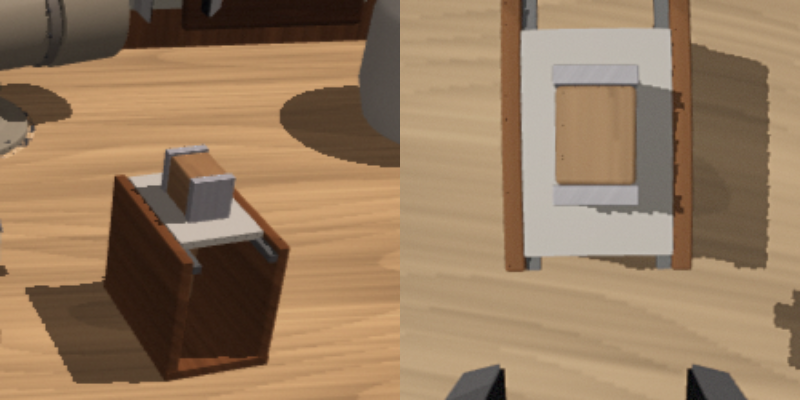

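The head lies flat and centred on the plate, and the gripper is clear of it.

```bash
python3 -c "
from plant import r
print(r.sign_off())"
```

```text
the job is handed in; nothing more can be done
None
```

The mallet is out of the blue holder and hanging in the ring plate, and I handed the job in at about 25 s.

- **Finding the hole:** I located the hole with the wrist camera. The handle went straight in on the first lowering, so I never had to slide along x to feel for it.
- **Seating:** I lowered it slowly under a force guard. The head touched the plate at the expected height, with a peak reading of about 5 N. I then opened the gripper and backed away.
- **Last checks:** The final pictures show the head flat and centred on the plate, with the gripper clear. The networks put the head centre at z = 0.162 m (scene camera) and 0.157 m (wrist camera), and the height from the arm's own position was about 0.160 m. All of these are within the allowed band.
- **Disagreement:** In the last wrist picture the network reported the rack at the blue holder's position. I ignored that, because the scene camera still placed the rack correctly.
- **Not checked:** I didn't re-measure the jar, pot and spoon at the end. The arm never went near them, beyond passing high overhead.

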